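# Pull a vent flap shut with the hook pole

### The arm

A 6-joint arm with a two-finger parallel gripper is mounted at the origin on the work surface. World frame = base frame: x ahead of the robot, y to its left, z up, the work surface at z = 0. Lengths are in m, angles in rad, forces in N, time in s.
With the tool pointing down it reaches from about 0.275 to 0.825 m from the base axis. Payload 5.2 kg.
Tool frame: the origin (TCP) lies midway between the tips of the shut fingers; the grasp point (between the pads) lies 19 mm behind it; z points along the fingers, y is the direction in which the jaws open and shut (so a half turn about z gives the same grasp; the last joint's range is limited). The gripper opens to 93 mm and grips with 3 to 60 N. Pads are 15 mm wide; open, the fingers measure 128 mm over their backs; the gripper's body (75 mm by 188 mm) begins 65 mm behind the grasp point.
Start: joints at [-1.415, 0.259, 1.535, -0, 1.348, -0.203], TCP at [0.193, -0.515, 0.219] pointing down, gripper open.
Joint ranges: [-3.14, 3.14], [-0.91, 2.08], [0.19, 2.58], [-1.22, 4.36], [0.22, 2.71], [-3.12, 3.12]. Speed limits (rad/s): [2.57, 2.57, 3.14, 3.14, 3.14, 3.14].

### API

Orientations are given as [roll, pitch, yaw] about the fixed x, y, z axes, in that order (R = Rz(yaw) Ry(pitch) Rx(roll)).
In Python, from workcell import r gives the robot as it stands.
- The arm moves only by the shell command python3 -m pendant 'ROWS' [FORCE]. ROWS is JSON, a list that holds one entry, the list of rows, each a list of 5 numbers: the shift along the tool's x, y, z in cm, then the turn about the tool's z in degrees, then the opening, from 0 (shut) to 1 (fully open). A call has 1 to 8 rows; each row is the pose to reach, as a shift and turn from the pose commanded when the call began, along the tool's axes at that moment; what a row does not reach only later rows make up. A row lasts 1/10 s, in which the tool goes at most 50 mm and 8.59 degrees, less where a joint would pass 70% of its speed; a pose out of reach is approached as far as the arm can. A call with a gripper value outside its range is refused whole. The fingers move at their own pace and stop on an object; FORCE is the grip in N (left out, the last holds). Time passes only in rows, so rows that repeat a pose let the fingers close. It gives the time, the measured TCP pose, the force and the opening at its end, in the units of the state.
- r.state(): the state, without advancing time (a new reading comes with each control period).
- r.snapshot(name): name is "scene" or "side" or "wrist"; returns a dict with "color" (384x512x3 uint8, red, green, blue), "range_z" (384x512 float32, m along the optical axis (not along the pixel's ray), 0 where there is no reading), "vertical_fov" (degrees; the focal length in pixels is half the picture's height over the tangent of half this angle, whatever the lens; pixels are square), "cx", "cy" (the principal point, pixels), "eye" and "orientation" of the camera in the world. Camera axes: x right, y down, z forward; pixel columns grow to the right and rows downward; lengths in m; the calibration is good to about 2 mm. A picture is of the moment at which its call begins.
- r.job_done(): hands the job in, once; it reports no verdict.
The state is a dict: "t": time; "joints": joint angles; "qvel": joint speeds; "joint_efforts": joint torques, N m; "eef_pos": TCP position; "tool_rot": TCP orientation; "ft_force": force on the tool from outside, world axes, zero at the start; "wrist_torque": the same for the moment, N m; "width": finger opening in m.
Only numpy, scipy, OpenCV 4.12 (cv2) and the standard library are available. Lean on these libraries where they do the work, as an engineer would, in place of code of your own. Each camera call takes 0.05 s, during which the arm holds its last target.

### The job

Take the hook pole from its cradle, drop its hook into the ring eye on top of the open vent flap and gently swing the flap shut. When it meets its stop, keep pulling with about 17 N (never over 25 N) for a full second to set the seal, then unhook, lay the pole back in its cradle the way it lay, and let go. Move the flap only with the pole, do not touch the vent box or flap with the hand, and leave everything else on the table where it is.

Things in the scene. Friction and masses are not known exactly. Their poses are not given: they have to be found in the camera images.
- vent: Grey steel vent box fixed to the table, 240 mm wide (its x), 190 mm deep. Origin on the table under the middle of the shut flap's front face; z up, y points from the open front frame back into the box. The front frame (posts and head bar, top at 225 mm) spans y = -0.020 to -0.002; plinth 85 mm, side and back walls 185 mm high, back wall at y = 0.17.
- flap (a joint): Bottom-hinged aluminium flap, 190 x 137 x 8 mm, in the vent box. 0 rad = shut (upright, against a hard stop at the front frame), positive = leaning back into the box (its top goes to the box's +y), up to 0.85. Stiff, sprung open hinge: it stays where left; pulling at the eye takes 5 to 8 N, 10 N near the stop; at the stop each further mm of pull adds roughly 4 N.
- eye (a point): Centre of the steel ring eye on the flap's top edge: hole 20 mm across, wire 6 mm thick. It lies 17 mm behind (+y) and 165 mm above the hinge when shut, and its axes turn with the flap. The ring lies nearly flat: when shut, its hole's axis is tipped 0.25 rad from upright towards the box's front. A 7 mm stem holds it at its front side; below the hole it is free for 25 mm.
- hinge (a point): Middle of the flap's hinge line, fixed in the vent box at y = 0, z = 0.09 of its frame, same axes; the hinge line runs along x. At flap angle a the eye's centre lies from here at y = 0.017 cos a + 0.165 sin a, z = 0.165 cos a - 0.017 sin a.
- pole: The hook pole, 344 mm long, 0.22 kg, the same body as pole_grip and with the same origin and axes.
- pole_grip (a point): Middle of the hook pole's handle, near its centre of mass, 65 mm above the table in the cradle. x runs along the pole towards the hook, z up as it lies in the cradle. The black handle is 110 mm long (x), 18 mm wide (y), 24 mm high (z), flat-sided; a 10 mm square steel bar goes on from both ends, with a 16 mm block at the rear end.
- hook_tip (a point): Lowest point of the hook: a round steel pin, 8 mm thick with a round tip, that points straight down from the front end of the pole. In the pole's frame it lies at x = 0.162, z = -0.042; the underside of the bar is at z = -0.005.
- cradle: Cradle fixed to the table, base 240 x 60 x 8 mm, origin on the table under its middle, x along the pole that lies in it (hook to +x), z up. Two forks at x = +-0.095 carry the bar; their slots are 16 mm wide, floor at 60 mm height, side walls to 72 mm and flared above to 86 mm (mouth about 32 mm).
- rod: Steel rod 240 mm long, 12 mm thick, with a black handle and no hook, lying on the table; a bystander.
- rest0: White grooved specimen rest, 50 x 60 x 50 mm; a bystander.
- rest1: White grooved specimen rest, 50 x 60 x 50 mm; a bystander.
- weight: Steel test weight, 44 mm across, 60 mm high; a bystander.
- jar: Small jar, 54 mm across, 70 mm high; a bystander.
- driver: Screwdriver, 180 mm long; a bystander.
- vblock: Steel block 60 x 40 x 35 mm; a bystander.

How it is judged:
On the way, in this order (a step that is already met when the one before it is completed fails the run):
1. the hook's pin is down through the ring eye while the flap is still open (z of hook_tip in the frame of eye between -0.04 and -0.004 m and x of hook_tip in the frame of eye between -0.012 and 0.012 m and y of hook_tip in the frame of eye between -0.012 and 0.022 m and value of joint flap above 0.3 rad), for 0.1 s.
2. the flap is against its stop (under 0.02 rad) and the pole, hooked in the eye, pulls it with 12 to 23 N for half a second (z of hook_tip in the frame of eye between -0.04 and -0.004 m and x of hook_tip in the frame of eye between -0.012 and 0.012 m and y of hook_tip in the frame of eye between -0.012 and 0.022 m and value of joint flap below 0.02 rad and contact force between pole and vent between 12 and 23 N), for 0.5 s.
At the end, for the whole second after the job is handed in: The flap is shut (within 0.03 rad) and the pole lies at rest in both forks of its cradle, hook end where it was and hook down: handle middle within 30 mm of the cradle's middle, 60 to 70 mm above the table, within 0.1 rad of the cradle's line and tilted under 0.15 rad (value of joint flap below 0.03 rad and horizontal distance between pole_grip and cradle below 0.03 m and z of pole_grip in the frame of cradle between 0.06 and 0.07 m and angle between pole_grip's own z axis and vertical below 0.15 rad and x of hook_tip in the frame of cradle above 0.12 m and angle between the x axis of pole_grip and the x axis of cradle, either way round below 0.1 rad and linear speed of pole below 0.02 m/s); the robot touches nothing.
It fails at once if the pole presses on the vent box or flap with more than 25 N (contact force between pole and vent above 25 N).
It fails at once if the hand or arm touches the vent box or flap (contact force between any of the fingers, the arm and vent above 1 N).
It fails at once if the flap is slammed (closes faster than 1 rad/s) (velocity of joint flap below -1 rad/s).
It fails at once if another thing on the table is moved by more than 25 mm (distance of any of rod, rest0, rest1, weight, jar, driver, vblock from where it was at the start of the episode above 0.025 m).
It also fails if it takes over 72 s, if anything falls off the work surface, if the arm or the gripper's body presses on something with over 40 N, if the wrist force passes 120 N, or if a joint passes its speed limit or range.

## Working session

There is one attempt and no reset: what is moved stays moved. The work goes in short steps, Python scripts to look and compute and a shell command to move; the robot and the scene stay as the last step left them, time stands still between calls to the robot, and variables do not carry over. Pictures are saved under pics/ and viewed, and the job is handed in when it is done.

```bash
ls; mkdir -p pics; cat > h.py <<'E'
import numpy as np,cv2
from workcell import r
from scipy.spatial.transform import Rotation as R
def snap(n,f):
    s=r.snapshot(n); cv2.imwrite('pics/'+f+'.png',cv2.cvtColor(s['color'],cv2.COLOR_RGB2BGR)); 
    np.savez('pics/'+f+'.npz',**{k:np.array(v) for k,v in s.items()}); return s
E
python3 - <<'E'
from h import *
for n in ['scene','side','wrist']:
    s=snap(n,n+'0'); print(n,s['vertical_fov'],s['cx'],s['cy'],s['eye'],s['orientation'])
print(r.state())
E
```

```text
pics
scene 51.58712175801099 257.7075598032264 195.54975525963275 [ 0.80635286 -0.53870504  0.96089121] [-2.60886589 -0.01072311  0.58189287]
side 46.31441498049276 254.6955516501884 196.14621501554447 [0.23276885 0.76222132 0.80719468] [-2.15388092e+00  2.43304921e-03 -2.79152753e+00]
wrist 59.724667186703044 258.46832496838795 190.7913933857883 [ 0.26240571 -0.488241    0.38384974] [ 2.87484176e+00  1.24524349e-03 -1.21348341e+00]
{'t': 0.15, 'joints': array([-1.41479629e+00,  2.59173541e-01,  1.53579038e+00,  1.40998063e-05,
        1.34797134e+00, -2.02773244e-01]), 'qvel': array([ 3.56490547e-04, -1.81937584e-03, -3.36637237e-03,  6.59733781e-04,
       -8.29236584e-05,  6.99685554e-05]), 'joint_efforts': array([ 2.60788904e-03, -4.37639987e+01, -2.84234208e+01,  7.18662073e-02,
        3.79721518e-02, -9.12076712e-05]), 'eef_pos': array([ 0.19309818, -0.5145734 ,  0.21802635]), 'tool_rot': array([-3.14028032e+00, -2.83848083e-04,  3.58769971e-01]), 'ft_force': array([ 0.16107019,  0.10815281, -0.3265708 ]), 'wrist_torque': array([ 0.00241682,  0.01230614, -0.03754283]), 'width': 0.09299512703753637}
```

View pics/scene0.png

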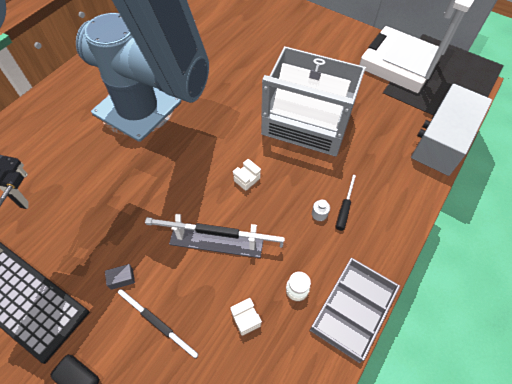

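View pics/side0.png

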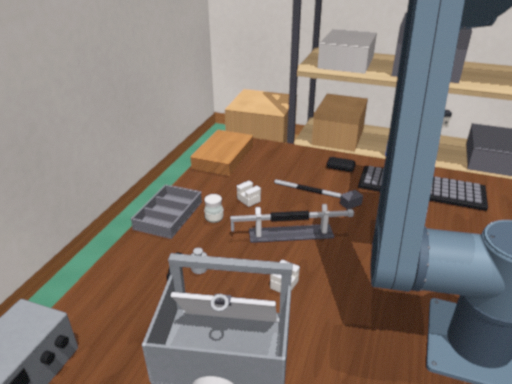

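View pics/wrist0.png

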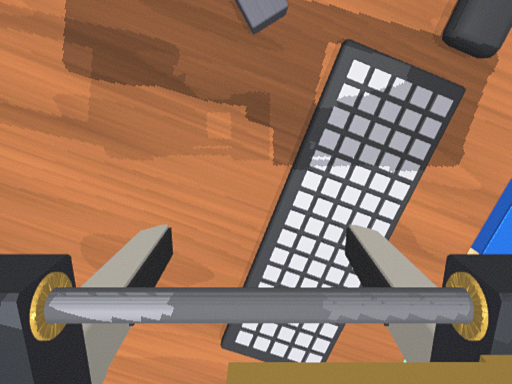

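```bash
cat >> h.py <<'E'
def load(f): return dict(np.load('pics/'+f+'.npz'))
def cloud(s):
    H,W=s['range_z'].shape; f=H/2/np.tan(np.radians(float(s['vertical_fov']))/2)
    v,u=np.mgrid[:H,:W]; z=s['range_z'].astype(float)
    P=np.stack([(u-s['cx'])/f*z,(v-s['cy'])/f*z,z],-1)
    P=P@R.from_euler('xyz',s['orientation']).as_matrix().T+s['eye']
    P[z==0]=np.nan; return P
def proj(s,X):
    H=s['range_z'].shape[0]; f=H/2/np.tan(np.radians(float(s['vertical_fov']))/2)
    p=(np.atleast_2d(X)-s['eye'])@R.from_euler('xyz',s['orientation']).as_matrix()
    return p[:,:2]/p[:,2:]*f+[float(s['cx']),float(s['cy'])]
E
python3 - <<'E'
from h import *
for n,pts in [('scene0',[(217,240),(283,240),(150,221),(178,222),(253,232),(319,63),(266,85),(360,98),(362,68),(282,52),(247,175),(321,210),(298,287),(245,317),(120,277),(100,300),(350,320)]),('side0',[(220,302),(290,216),(234,217),(348,213),(180,258),(285,262),(290,233),(284,276),(200,261),(213,208)])]:
    P=cloud(load(n))
    for u,v in pts: print(n,u,v,P[v,u].round(3))
    z=P[...,2]; print('hist',np.nanmin(z))
# table plane check
for n in ['scene0','side0']:
    P=cloud(load(n)).reshape(-1,3); m=(abs(P[:,2])<.02)&(P[:,0]>0.3)&(P[:,0]<.7)&(abs(P[:,1])<.4)
    print(n,np.median(P[m,2]),m.sum())
    vis=np.zeros
s=load('scene0'); im=cv2.imread('pics/scene0.png'); c=im[30:160,240:380]; cv2.imwrite('pics/c1.png',cv2.resize(c,None,fx=5,fy=4.4,interpolation=cv2.INTER_CUBIC))
im=cv2.imread('pics/side0.png'); c=im[190:384,130:320]; cv2.imwrite('pics/c2.png',cv2.resize(c,None,fx=3,fy=3,interpolation=cv2.INTER_CUBIC))
E
```

```text
scene0 217 240 [ 0.492 -0.236  0.01 ]
scene0 283 240 [ 0.646 -0.166  0.07 ]
scene0 150 221 [ 0.344 -0.307  0.074]
scene0 178 222 [ 0.402 -0.269  0.069]
scene0 253 232 [ 0.574 -0.189  0.071]
scene0 319 63 [0.487 0.258 0.231]
scene0 266 85 [0.403 0.129 0.21 ]
scene0 360 98 [0.579 0.437 0.002]
scene0 362 68 [0.576 0.361 0.183]
scene0 282 52 [0.358 0.286 0.188]
scene0 247 175 [ 0.459 -0.046  0.05 ]
scene0 321 210 [ 0.68  -0.026  0.044]
scene0 298 287 [ 0.737 -0.247  0.071]
scene0 245 317 [ 0.667 -0.363  0.032]
scene0 120 277 [ 0.365 -0.451  0.037]
scene0 100 300 [ 0.349 -0.517  0.004]
scene0 350 320 [ 0.873 -0.234  0.028]
hist -0.7675897133277594
side0 220 302 [0.486 0.253 0.207]
side0 290 216 [ 0.49  -0.224  0.072]
side0 234 217 [ 0.637 -0.171  0.068]
side0 348 213 [ 0.341 -0.294  0.071]
side0 180 258 [0.599 0.189 0.225]
side0 285 262 [ 0.455 -0.062  0.048]
side0 290 233 [ 0.489 -0.229  0.008]
side0 284 276 [0.398 0.15  0.208]
side0 200 261 [0.559 0.182 0.223]
side0 213 208 [ 0.72  -0.21   0.054]
hist -0.7779215610089628
scene0 0.0012359518203961528 26797
side0 -0.0005608357010320475 16279
```

View pics/c1.png

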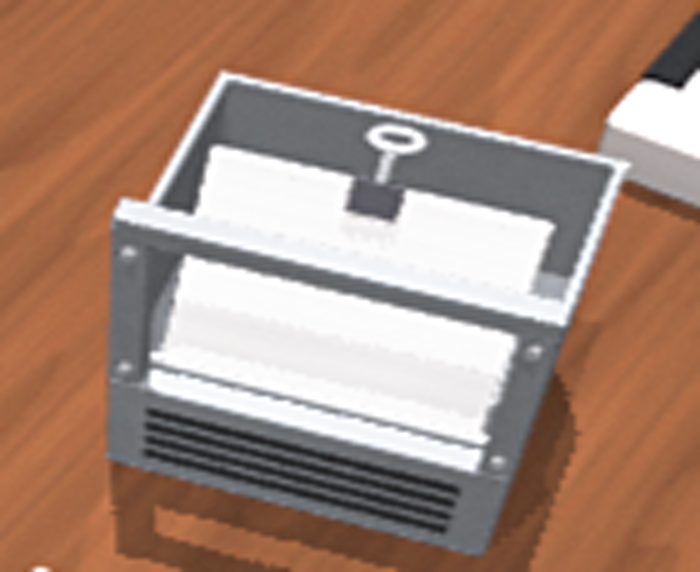

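View pics/c2.png

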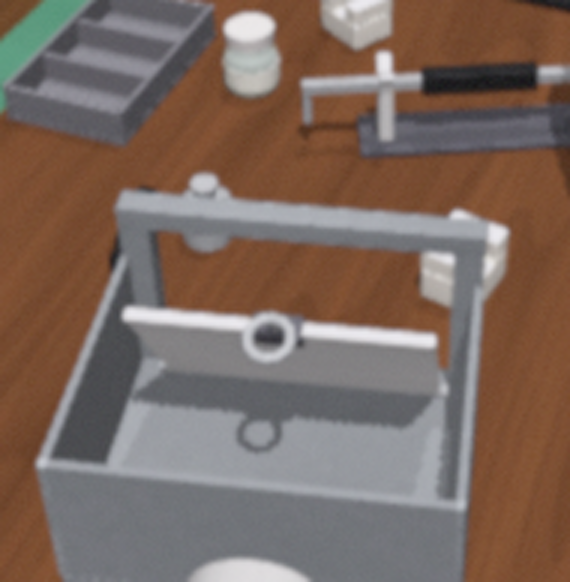

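```bash
python3 - <<'E'
from h import *
from scipy.optimize import least_squares
for n in ['scene0','side0']:
    s=load(n);P=cloud(s); Q=P.reshape(-1,3); C=s['color'].reshape(-1,3).astype(int)
    roi=(Q[:,0]>.33)&(Q[:,0]<.64)&(Q[:,1]>.1)&(Q[:,1]<.4)
    bar=roi&(Q[:,2]>.215)&(Q[:,2]<.24)&(Q[:,1]<.22)
    B=Q[bar][:,:2].astype(np.float32); print(n,'bar',cv2.minAreaRect(B),len(B),np.median(Q[bar,2]), B.mean(0))
    rim=roi&(abs(Q[:,2]-.186)<.005)
    B=Q[rim][:,:2].astype(np.float32); print('rim',cv2.minAreaRect(B),len(B))
    pole=(abs(Q[:,2]-.07)<.02)&(Q[:,0]>.3)&(Q[:,0]<.68)&(Q[:,1]<-.13)&(Q[:,1]>-.33)&(Q[:,2]>.055)
    B=Q[pole]; m=B.mean(0); u,sv,vt=np.linalg.svd(B-m,full_matrices=False); d=vt[0]*np.sign(vt[0,0])
    t=(B-m)@d; print('pole',m,d,np.degrees(np.arctan2(d[1],d[0])),m+d*np.percentile(t,.3),m+d*np.percentile(t,99.7),m[:2]+d[:2]*(t.max()+t.min())/2)
    dark=pole&(C.sum(1)<150); D=Q[dark]; t=(D-m)@d; print('handle',len(D),m+d*(np.percentile(t,1)+np.percentile(t,99))/2,np.percentile(t,99)-np.percentile(t,1), np.median(D[:,2]),np.percentile(D[:,2],98))
    base=(Q[:,2]>.004)&(Q[:,2]<.014)&(Q[:,0]>.35)&(Q[:,0]<.62)&(Q[:,1]<-.14)&(Q[:,1]>-.31)&(C.sum(1)<330)&(C[:,0]-C[:,2]<25)
    B=Q[base][:,:2].astype(np.float32); print('base',cv2.minAreaRect(B),len(B))
    # eye region
    y=roi&(Q[:,2]>.195)&(Q[:,1]>.2); print('eyepts',y.sum()); print(Q[y].round(3)[::max(1,y.sum()//25)])
E
```

```text
scene0 bar ((0.5061637163162231, 0.1619330644607544), (0.2404799908399582, 0.023097150027751923), 13.558960914611816) 747 0.22509213773385373 [0.50849915 0.15978888]
rim ((0.4856220483779907, 0.24755144119262695), (0.23915943503379822, 0.1954529732465744), 13.277435302734375) 691
pole [ 0.48970251 -0.23776062  0.07241107] [ 0.90773844  0.41952778 -0.00271237] 24.80487557767578 [ 0.33280752 -0.31027249  0.07287988] [ 0.64463595 -0.16615532  0.07194812] [ 0.48843964 -0.23834428]
handle 127 [ 0.49720359 -0.23429387  0.07238866] 0.10249214253227301 0.06942368129132215 0.07793258435076446
base ((0.49218910932540894, -0.2418798804283142), (0.2392500340938568, 0.04977548122406006), 23.99910545349121) 797
eyepts 660
[[0.467 0.267 0.228]
 [0.473 0.255 0.23 ]
 [0.488 0.256 0.23 ]
 [0.421 0.227 0.211]
 [0.488 0.246 0.226]
 [0.398 0.213 0.2  ]
 [0.484 0.244 0.219]
 [0.458 0.234 0.21 ]
 [0.437 0.227 0.201]
 [0.421 0.219 0.196]
 [0.488 0.239 0.214]
 [0.474 0.231 0.21 ]
 [0.471 0.234 0.203]
 [0.462 0.228 0.199]
 [0.456 0.224 0.195]
 [0.519 0.25  0.208]
 [0.514 0.243 0.208]
 [0.508 0.239 0.204]
 [0.
[... 745 characters left out ...]
08572 0.07849134580319779
base ((0.4879831373691559, -0.23296481370925903), (0.23937581479549408, 0.0661395788192749), 24.998214721679688) 957
eyepts 752
[[0.615 0.2   0.217]
 [0.483 0.258 0.234]
 [0.526 0.251 0.21 ]
 [0.547 0.262 0.21 ]
 [0.486 0.26  0.229]
 [0.542 0.26  0.208]
 [0.482 0.261 0.229]
 [0.539 0.262 0.208]
 [0.481 0.258 0.225]
 [0.527 0.258 0.206]
 [0.475 0.244 0.21 ]
 [0.517 0.255 0.204]
 [0.464 0.242 0.21 ]
 [0.512 0.25  0.199]
 [0.457 0.24  0.209]
 [0.406 0.222 0.208]
 [0.454 0.239 0.205]
 [0.402 0.224 0.21 ]
 [0.462 0.242 0.203]
 [0.41  0.229 0.209]
 [0.453 0.237 0.199]
 [0.399 0.228 0.21 ]
 [0.407 0.231 0.207]
 [0.399 0.228 0.204]
 [0.475 0.28  0.225]
 [0.476 0.283 0.22 ]]
```

```bash
cat >> h.py <<'E'
def go(x,y,z,yawdeg):
    s=r.state(); M=R.from_euler('xyz',s['tool_rot']).as_matrix()
    d=M.T@(np.array([x,y,z])-s['eef_pos'])*100
    yaw=np.degrees(np.arctan2(M[1,0],M[0,0])); dy=(yawdeg-yaw+180)%360-180
    print('need cm',d.round(2),'turn deg (tool z)',round(-dy,2),'| at',s['eef_pos'].round(4),'yaw',round(yaw,2),'t',s['t'],'F',s['ft_force'].round(2),'w',round(s['width'],4))
E
python3 -c "
from h import *
go(.4945,-.2325,.20,24.85)"
```

```text
need cm [ 38.12 -15.83   1.83] turn deg (tool z) -4.29 | at [ 0.1931 -0.5146  0.218 ] yaw 20.56 t 0.15 F [ 0.16  0.11 -0.33] w 0.093
```

```bash
python3 -m pendant '[[[4,-1.7,0,-1,1],[8,-3.3,0,-1.5,1],[13,-5.3,0,-2,1],[18,-7.5,0,-3,1],[23,-9.5,0.5,-4,1],[28,-11.6,1,-4.3,1],[33,-13.7,1.5,-4.3,1],[36,-15,1.8,-4.3,1]]]'; python3 -c "
from h import *
go(.4945,-.2325,.20,24.85)"
```

```text
t: 0.95
eef_pos: [0.4756, -0.2494, 0.2008]
tool_rot: [3.142, 0.0, 0.434]
ft_force: [0.2, 0.6, 0.1]
width: 0.0928
need cm [ 2.42 -0.74  0.08] turn deg (tool z) -0.0 | at [ 0.4756 -0.2494  0.2008] yaw 24.85 t 0.95 F [0.21 0.64 0.15] w 0.0928
```

```bash
python3 - <<'E'
from h import *
s=snap('wrist','w1'); P=cloud(s);Q=P.reshape(-1,3);C=s['color'].reshape(-1,3).astype(int)
go(.4945,-.2325,.20,24.85)
pole=(Q[:,2]>.058)&(Q[:,2]<.088)&(Q[:,1]<-.13)&(Q[:,1]>-.33)
B=Q[pole]; print(len(B)); a=np.radians(24.85);d=np.array([np.cos(a),np.sin(a)]);n=np.array([-d[1],d[0]]);o=np.array([.4945,-.2325])
t=(B[:,:2]-o)@d;v=(B[:,:2]-o)@n
for k in np.arange(-.2,.2,.01):
    m=(t>=k)&(t<k+.01)
    if m.sum()>5: print(round(k,3),m.sum(),v[m].min().round(4),np.median(v[m]).round(4),v[m].max().round(4),np.percentile(B[m,2],95).round(4),C[pole][m].sum(1).mean().round(0))
E
```

```text
need cm [ 1.77 -0.36  0.01] turn deg (tool z) 0.24 | at [ 0.4799 -0.2433  0.2   ] yaw 25.09 t 1.0 F [ 3.18  2.67 -0.11] w 0.093
5803
-0.18 99 -0.0083 -0.0011 0.0062 0.0733 656.0
-0.13 96 -0.0063 -0.0014 0.0036 0.0706 546.0
-0.12 99 -0.0063 -0.0014 0.0036 0.0709 546.0
-0.11 269 -0.0223 -0.0015 0.0198 0.0867 527.0
-0.1 489 -0.0222 -0.0015 0.0198 0.0866 547.0
-0.09 104 -0.0064 -0.0016 0.0033 0.0706 558.0
-0.08 106 -0.0064 -0.0016 0.0032 0.0711 554.0
-0.07 106 -0.0064 -0.0017 0.0031 0.0709 543.0
-0.06 99 -0.0102 -0.0017 0.0064 0.077 474.0
-0.05 206 -0.0102 -0.0015 0.0074 0.078 150.0
-0.04 214 -0.0101 -0.0011 0.0072 0.0779 139.0
-0.03 215 -0.0101 -0.002 0.0071 0.0776 133.0
-0.02 219 -0.0101 -0.0013 0.0069 0.0778 125.0
-0.01 221 -0.0101 -0.0021 0.0068 0.0778 125.0
0.0 224 -0.0101 -0.0022 0.0067 0.0778 133.0
0.01 237 -0.0101 -0.0014 0.0073 0.078 135.0
0.02 250 -0.0101 -0.0015 0.0073 0.078 135.0
0.03 250 -0.01 -0.0015 0.0072 0.0778 180.0
0.04 251 -0.01 -0.0016 0.007 0.0778 212.0
0.05 218 -0.01 -0.0016 0.0069 0.0777 290.0
0.06 155 -0.0067 -0.0016 0.0027 0.0709 722.0
0.07 154 -0.0067 -0.0021 0.0026 0.0708 721.0
0.08 505 -0.0225 -0.0017 0.0193 0.0866 649.0
0.09 544 -0.0223 -0.0018 0.0192 0.0869 711.0
0.1 172 -0.0067 -0.0019 0.0031 0.071 718.0
0.11 180 -0.0068 -0.0019 0.003 0.0711 717.0
0.12 118 -0.0068 -0.002 0.0029 0.0709 717.0
```

View pics/w1.png

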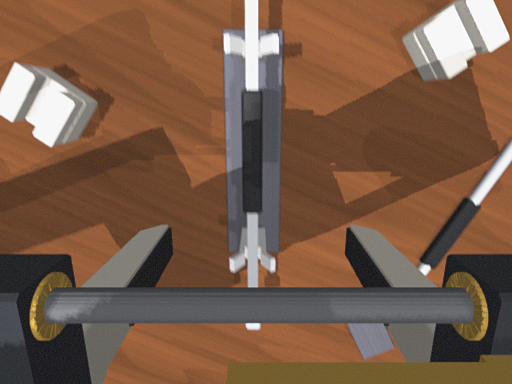

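```bash
python3 - <<'E'
from h import *
s=load('w1'); Q=cloud(s).reshape(-1,3);C=s['color'].reshape(-1,3).astype(int).sum(1)
a=np.radians(24.7);d=np.array([np.cos(a),np.sin(a)]);n=np.array([-d[1],d[0]]);o=np.array([.496,-.2336])
t=(Q[:,:2]-o)@d;v=(Q[:,:2]-o)@n
m=(abs(v)<.012)&(Q[:,2]>.0745)&(Q[:,2]<.082)&(abs(t)<.07);print('handle t',t[m].min(),t[m].max())
m=(abs(abs(v)-.019)<.004)&(Q[:,2]>.08)&(Q[:,2]<.09);print('forks',t[m&(t<0)].min(),t[m&(t<0)].max(),t[m&(t>0)].min(),t[m&(t>0)].max(),v[m].min(),v[m].max())
m=(abs(v)<.012)&(Q[:,2]>.058)&(Q[:,2]<.08);print('pole',t[m].min(),t[m].max())
go(*o,.2,24.7);go(*o,.046,24.7)
E
```

```text
handle t -0.05285765659627869 0.055789293214211465
forks -0.10652442907447414 -0.09331333600602076 0.08367247621866063 0.09587573824904362 -0.020962333013168723 0.021178729813652843
pole -0.17961434603339804 0.12570967237315392
need cm [ 1.86 -0.2   0.01] turn deg (tool z) 0.39 | at [ 0.4799 -0.2433  0.2   ] yaw 25.09 t 1.0 F [ 3.18  2.67 -0.11] w 0.093
need cm [ 1.8  -0.15 15.41] turn deg (tool z) 0.39 | at [ 0.4799 -0.2433  0.2   ] yaw 25.09 t 1.0 F [ 3.18  2.67 -0.11] w 0.093
```

```bash
python3 -m pendant '[[[1,0,0,0,1],[1.9,0,0,0.2,1],[1.9,0,0,0.3,1],[1.9,0,0,0.3,1]]]'; python3 -c "
from h import *
go(.496,-.2336,.046,24.7)"
```

```text
t: 1.4
eef_pos: [0.4911, -0.2443, 0.201]
tool_rot: [3.141, 0.0, 0.427]
ft_force: [-0.3, -0.4, -0.4]
width: 0.093
need cm [ 0.89 -0.77 15.5 ] turn deg (tool z) -0.24 | at [ 0.4911 -0.2443  0.201 ] yaw 24.46 t 1.4 F [-0.29 -0.39 -0.45] w 0.093
```

```bash
cat > pl.py <<'E'
from h import *
def polecheck(name,yaw=24.7,o=(.496,-.2336)):
    s=snap('wrist',name); Q=cloud(s).reshape(-1,3)
    a=np.radians(yaw);d=np.array([np.cos(a),np.sin(a)]);n=np.array([-d[1],d[0]]);o=np.array(o)
    t=(Q[:,:2]-o)@d;v=(Q[:,:2]-o)@n
    m=(abs(v)<.015)&(Q[:,2]>.0745)&(Q[:,2]<.082)&(abs(t)<.07);print('handle t',t[m].min(),t[m].max(),'v',v[m].min(),v[m].max())
    m=(abs(abs(v)-.019)<.006)&(Q[:,2]>.08)&(Q[:,2]<.09);print('forks',t[m&(t<0)].min(),t[m&(t<0)].max(),t[m&(t>0)].min(),t[m&(t>0)].max(),v[m].min(),v[m].max())
E
python3 -c "
from pl import *
polecheck('w2'); go(.496,-.2336,.046,24.7)"
```

```text
handle t -0.05270893225825231 0.05578244977609077 v -0.008860177938053203 0.008967629844102583
forks -0.1061435174057545 -0.0931810692499808 0.08383062487623978 0.09577137425430729 -0.021030674113216095 0.02123868532068568
need cm [ 0.91 -0.76 15.5 ] turn deg (tool z) -0.25 | at [ 0.491  -0.2443  0.201 ] yaw 24.45 t 1.45 F [0.54 0.4  0.35] w 0.0929
```

```bash
python3 -m pendant '[[[1,-0.8,3,-0.2,1],[1,-0.8,6,-0.2,1],[1,-0.8,9,-0.2,1],[1,-0.8,11,-0.2,1],[1,-0.8,12,-0.2,1],[1,-0.8,12,-0.2,1]]]'; python3 -c "
from pl import *
go(.4965,-.233,.047,24.7)
snap('wrist','w3')"
```

```text
t: 2.05
eef_pos: [0.4963, -0.2319, 0.08]
tool_rot: [-3.139, 0.001, 0.431]
ft_force: [-0.7, -1.0, 0.0]
width: 0.0929
need cm [-0.02  0.12  3.3 ] turn deg (tool z) -0.03 | at [ 0.4963 -0.2319  0.08  ] yaw 24.67 t 2.05 F [-0.73 -1.    0.03] w 0.0929
```

View pics/w3.png

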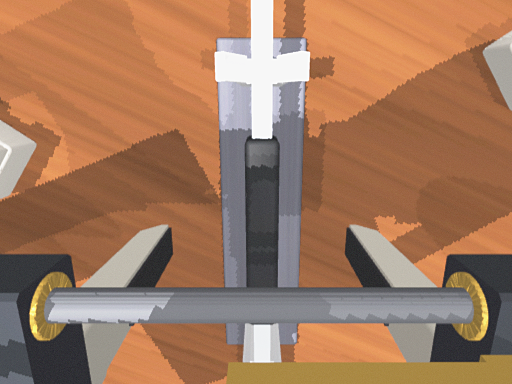

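```bash
python3 -m pendant '[[[0,0.1,1.5,0,1],[0,0.1,2.8,0,1],[0,0.1,3.3,0,1],[0,0.1,3.3,0,1],[0,0.1,3.3,0,0.6]]]' 10;  python3 -m pendant '[[[0,0,0,0,0.4],[0,0,0,0,0.2],[0,0,0,0,0.1],[0,0,0,0,0.1],[0,0,0,0,0],[0,0,0,0,0],[0,0,0,0,0],[0,0,0,0,0]]]' 10; python3 -m pendant '[[[0,0,0,0,0],[0,0,0,0,0],[0,0,0,0,0],[0,0,0,0,0]]]' 60; python3 -c "
from pl import *
go(.496,-.233,.047,24.7)"
```

```text
t: 2.6
eef_pos: [0.4982, -0.2327, 0.0485]
tool_rot: [3.141, -0.0, 0.432]
ft_force: [0.1, 0.5, 0.4]
width: 0.0889
t: 3.4
eef_pos: [0.4979, -0.2325, 0.048]
tool_rot: [-3.142, -0.0, 0.432]
ft_force: [-0.4, -0.1, 0.1]
width: 0.0255
t: 3.8
eef_pos: [0.4979, -0.2326, 0.048]
tool_rot: [3.142, -0.0, 0.432]
ft_force: [-0.3, -0.5, -0.2]
width: 0.0177
need cm [-0.19 -0.04  0.1 ] turn deg (tool z) 0.06 | at [ 0.4979 -0.2326  0.048 ] yaw 24.76 t 3.8 F [-0.29 -0.45 -0.16] w 0.0177
```

```bash
python3 -m pendant '[[[0,0,0,0,0],[0,0,0,0,0],[0,0,-1,0,0],[0,0,-2,0,0],[0,0,-4,0,0],[0,0,-7,0,0],[0,0,-10,0,0],[0,0,-10,0,0]]]' 60; python3 -c "
from pl import *
snap('wrist','w4'); snap('side','s4')
go(.496,-.233,.3,24.7)"
```

```text
t: 4.6
eef_pos: [0.5005, -0.2343, 0.1533]
tool_rot: [3.133, -0.005, 0.432]
ft_force: [0.2, -0.1, -1.3]
width: 0.0178
need cm [ -0.2   -0.04 -15.1 ] turn deg (tool z) 0.06 | at [ 0.4982 -0.2327  0.149 ] yaw 24.76 t 4.7 F [-0.45  0.21 -0.99] w 0.0175
```

View pics/s4.png

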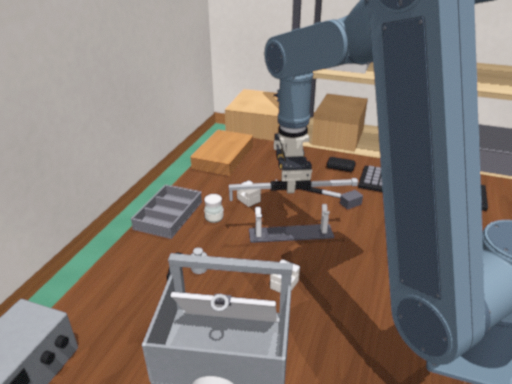

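View pics/w4.png

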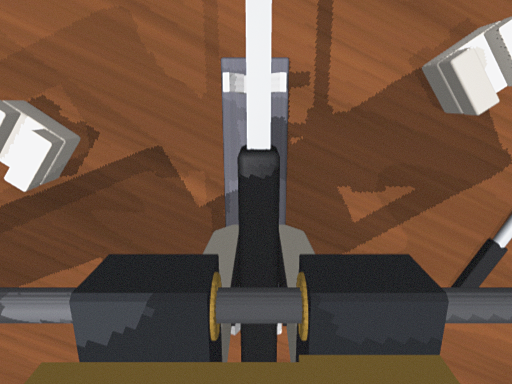

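```bash
python3 -m pendant '[[[0,0,-3,0,0],[0,0,-7,-5,0],[0,0,-11,-11,0],[0,0,-15,-18,0],[0,0,-17,-26,0],[0,0,-17,-34,0],[0,0,-17,-40,0],[0,0,-17,-40,0]]]'; python3 -c "
from pl import *
go(.5198,.1013,.32,103.2)"
```

```text
t: 5.5
eef_pos: [0.4974, -0.2321, 0.3163]
tool_rot: [-3.138, -0.001, 1.131]
ft_force: [0.1, 0.1, -1.5]
width: 0.0177
need cm [ 31.13 -12.16  -0.31] turn deg (tool z) -38.39 | at [ 0.4974 -0.2321  0.3163] yaw 64.81 t 5.5 F [ 0.14  0.05 -1.5 ] w 0.0177
```

```bash
python3 -m pendant '[[[2,-1,0,-4,0],[6,-2.5,0,-10,0],[10,-4,0,-17,0],[14,-5.5,0,-24,0],[18,-7,0,-30,0],[21,-8.5,0,-36,0],[23,-9.3,0,-38.4,0],[23,-9.3,0,-38.4,0]]]'; python3 -c "
from pl import *
go(.5198,.1013,.32,103.2)"
```

```text
t: 6.3
eef_pos: [0.5112, 0.018, 0.3169]
tool_rot: [-3.14, -0.002, 1.802]
ft_force: [0.3, -0.3, -1.4]
width: 0.0177
need cm [ 7.91  2.75 -0.3 ] turn deg (tool z) 0.05 | at [0.5112 0.018  0.3169] yaw 103.25 t 6.3 F [ 0.31 -0.26 -1.44] w 0.0177
```

```bash
python3 -m pendant '[[[1,2.7,0,0,0],[2,2.7,0,0,0],[2,2.7,0,0,0]]]'; python3 -c "
from pl import *
go(.5198,.1013,.32,103.2)
snap('wrist','w5'); snap('side','s5')
im=cv2.imread('pics/s5.png'); cv2.imwrite('pics/s5c.png',cv2.resize(im[150:350,120:320],None,fx=3,fy=3,interpolation=cv2.INTER_CUBIC))
"
```

```text
t: 6.6
eef_pos: [0.5331, 0.041, 0.3169]
tool_rot: [-3.139, -0.001, 1.799]
ft_force: [0.0, -0.2, -2.5]
width: 0.0177
need cm [ 6.17  0.07 -0.31] turn deg (tool z) -0.11 | at [0.5331 0.041  0.3169] yaw 103.09 t 6.6 F [ 0.04 -0.16 -2.45] w 0.0177
```

View pics/w5.png

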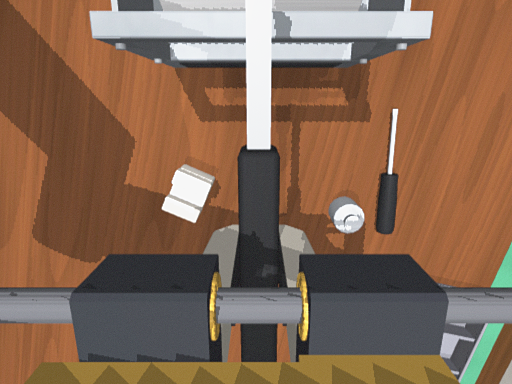

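View pics/s5c.png

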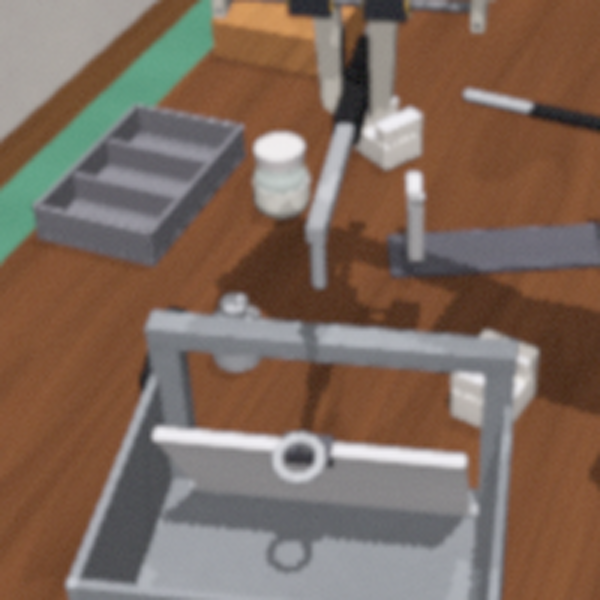

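```bash
python3 - <<'E'
from h import *
s=load('w5');Q=cloud(s).reshape(-1,3)
m=(Q[:,2]>.217)&(Q[:,2]<.235)&(Q[:,1]>.1)&(Q[:,1]<.22); B=Q[m][:,:2].astype(np.float32); print('bar',cv2.minAreaRect(B),np.median(Q[m,2]))
# pole bar top line
a=np.radians(103.1);d=np.array([np.cos(a),np.sin(a)]);n=np.array([-d[1],d[0]]);o=np.array([.5331,.041])
t=(Q[:,:2]-o)@d;v=(Q[:,:2]-o)@n
for k in [.03,.045,.06,.07,.08,.09,.1]:
    mm=(abs(v)<.02)&(abs(t-k)<.003)&(Q[:,2]>.3); print(k,mm.sum(),v[mm].min(),v[mm].max(),np.median(Q[mm,2]))
sc=snap('scene','sc5'); st=r.state(); p=st['eef_pos'];print(p)
tip=np.array([*(p[:2]+.1605*d),p[2]-.025]); 
def eyeat(a,ox=.503,oy=.1745,yaw=13.2):
    c,s_=np.cos(np.radians(yaw)),np.sin(np.radians(yaw)); y=.017*np.cos(a)+.165*np.sin(a)
    return np.array([ox-s_*y,oy+c*y,.09+.165*np.cos(a)-.017*np.sin(a)])
E=eyeat(.44); print('eye',E,'tip',tip)
for nme,f in [('side','s5'),('scene','sc5')]:
    S=load(f); print(nme,'tip',proj(S,tip),'eye',proj(S,E))
    im=cv2.imread(f'pics/{f}.png')
    c=proj(S,E)[0].astype(int); x0,y0=c[0]-45,max(0,c[1]-70)
    cr=cv2.resize(im[y0:y0+95,x0:x0+90],None,fx=6,fy=6,interpolation=cv2.INTER_CUBIC)
    for X,col in [(tip,(0,0,255)),(E,(0,255,0))]:
        q=((proj(S,X)[0]-[x0,y0]+.5)*6).astype(int); cv2.drawMarker(cr,tuple(int(i) for i in q),col,cv2.MARKER_CROSS,14,1)
    cv2.imwrite(f'pics/{f}d.png',cr)
E
```

```text
bar ((0.5069800615310669, 0.16308379173278809), (0.24152971804141998, 0.018281280994415283), 12.935212135314941) 0.2246403490994388
0.03 6189 -0.019998317795659172 0.01999328067379661 0.41907550280560757
0.045 585 -0.00984070448513815 0.007695629576912324 0.3455384983090358
0.06 335 -0.006020822040227854 0.003857734501099328 0.3388006128412494
0.07 336 -0.00595809240694609 0.0037750285579228556 0.3387360347234221
0.08 364 -0.005878231956989707 0.0036474516741017366 0.3387421849746781
0.09 401 -0.005798444514797737 0.003937995496705855 0.338852250185483
0.1 405 -0.005759314295942588 0.0038319751149771 0.33884224105691374
[0.53309186 0.03995124 0.31770315]
eye [0.48343928 0.25789754 0.23204305] tip [0.49671433 0.19627438 0.29270315]
side tip [[225.28618124 244.81925758]] eye [[219.70781669 294.66924083]]
scene tip [[313.96737105  58.91172776]] eye [[317.90074996  62.14571114]]
```

View pics/s5d.png

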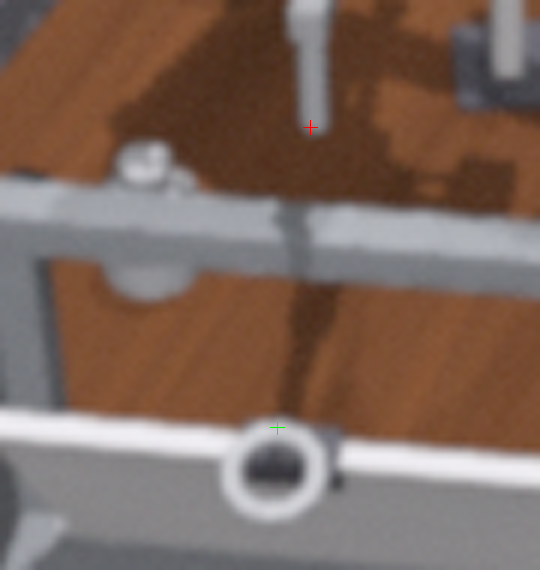

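View pics/sc5d.png

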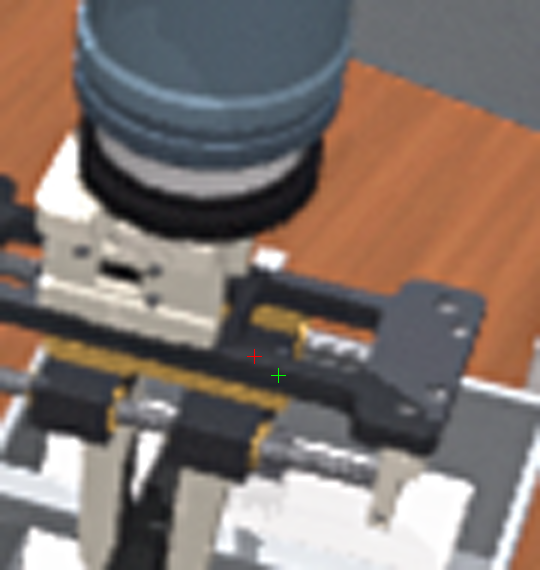

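```bash
python3 - <<'E'
from h import *
from scipy.optimize import least_squares
A=load('scene0');B=load('side0')
for f,(x0,y0) in [('scene0',(285,30)),('side0',(185,270))]:
    im=cv2.imread(f'pics/{f}.png'); cr=cv2.resize(im[y0:y0+65,x0:x0+70],None,fx=8,fy=8,interpolation=cv2.INTER_CUBIC); cv2.imwrite(f'pics/{f}e.png',cr)
pa,pb=np.array([319.2,61.5]),np.array([219.9,302.])
tri=least_squares(lambda X:np.r_[proj(A,X)[0]-pa,proj(B,X)[0]-pb],[.48,.26,.23]); print(tri.x,tri.fun)
def eyeat(a,ox=.5035,oy=.1742,yaw=13.1):
    c,s_=np.cos(np.radians(yaw)),np.sin(np.radians(yaw)); y=.017*np.cos(a)+.165*np.sin(a)
    return np.array([ox-s_*y,oy+c*y,.09+.165*np.cos(a)-.017*np.sin(a)])
for a in np.arange(.4,.66,.03):
    E=eyeat(a); print(round(a,2),E.round(4),proj(A,E)[0].round(1),proj(B,E)[0].round(1))
# head bar/back-wall known corners reprojection
c,s_=np.cos(np.radians(13.1)),np.sin(np.radians(13.1)); Rm=np.array([[c,-s_],[s_,c]])
for L in [(-.12,-.02,.225),(.12,-.02,.225),(-.12,.17,.185),(.12,.17,.185)]:
    X=np.r_[Rm@L[:2]+[.5035,.1742],L[2]]; print(L,proj(A,X)[0].round(1),proj(B,X)[0].round(1))
# flap plane fit from both clouds
for n in ['scene0','side0']:
    Q=cloud(load(n)).reshape(-1,3); l=(Q[:,:2]-[.5035,.1742])@Rm
    for lx in (-.06,-.04,.04,.06):
        m=(abs(l[:,0]-lx)<.012)&(l[:,1]>.005)&(l[:,1]<.09)&(Q[:,2]>.11)&(Q[:,2]<.215)
        if m.sum()>10:
            p=np.polyfit(Q[m,2],l[m,1],1); print(n,lx,m.sum(),'angle',np.arctan(p[0]),'y at hinge',np.polyval(p,.09),'max z',Q[m,2].max(), l[m,1].max())
E
```

```text
[0.47995575 0.26826633 0.22546788] [-0.91186002 -0.11369117 -0.59412534  0.00320236]
0.4 [0.4854 0.252  0.2354] [317.6  62.7] [220.  290.7]
0.43 [0.4844 0.2562 0.2329] [318.   62.4] [219.6 293.5]
0.46 [0.4834 0.2604 0.2303] [318.3  62.1] [219.2 296.4]
0.49 [0.4825 0.2644 0.2276] [318.5  61.9] [218.8 299.2]
0.52 [0.4816 0.2684 0.2247] [318.8  61.8] [218.4 302.1]
0.55 [0.4807 0.2723 0.2218] [319.1  61.7] [218.1 305. ]
0.58 [0.4798 0.2761 0.2187] [319.3  61.7] [217.7 308. ]
0.61 [0.4789 0.2798 0.2155] [319.5  61.7] [217.4 310.9]
0.64 [0.4781 0.2835 0.2122] [319.7  61.8] [217.1 313.9]
(-0.12, -0.02, 0.225) [262.1  79.3] [291.2 262.5]
(0.12, -0.02, 0.225) [352.4 103.7] [169.8 252.8]
(-0.12, 0.17, 0.185) [284.   46.3] [283.9 359.5]
(0.12, 0.17, 0.185) [365.   66.8] [140.9 344.9]
scene0 -0.06 288 angle 0.521840454426769 y at hinge -0.0007310268856894203 max z 0.2123412842499557 0.07487266507983205
scene0 -0.04 290 angle 0.5218992190944663 y at hinge -0.0009588352541956974 max z 0.21198631004262236 0.0731639331974649
scene0 0.04 299 angle 0.5212059474340636 y at hinge -0.0009307430898992317 max z 0.21374633141126143 0.07540053175770906
scene0 0.06 299 angle 0.5183989676819248 y at hinge -0.0006956047925518946 max z 0.21346998944791673 0.07473439961582522
side0 -0.06 219 angle 0.48927469417701897 y at hinge 0.01227264396889937 max z 0.21120486611103872 0.0774244148019272
side0 -0.04 219 angle 0.49034329613211725 y at hinge 0.012155552856390243 max z 0.21168837203192126 0.07798136576768964
side0 0.04 214 angle 0.4906445009279827 y at hinge 0.01202089505572592 max z 0.21249938029946336 0.0783240797024738
side0 0.06 207 angle 0.4912221007050935 y at hinge 0.01189307574994683 max z 0.21152379691329593 0.07747356302759624
```

View pics/scene0e.png

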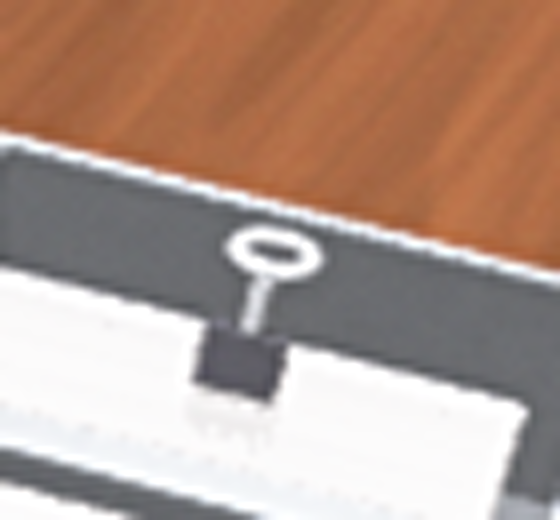

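View pics/side0e.png

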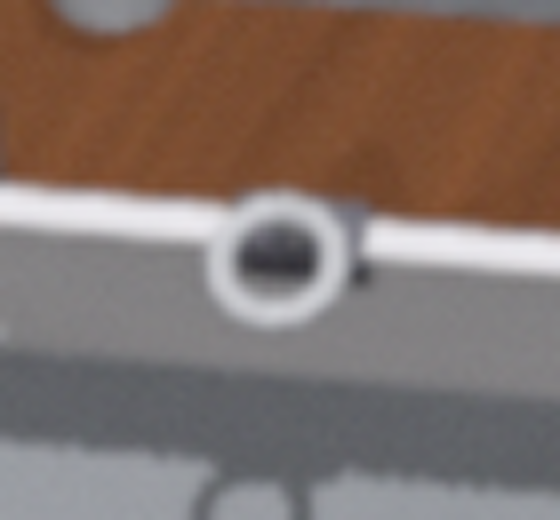

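```bash
python3 -c "
from h import *
go(.5167,.112,.275,103.1)"; python3 -m pendant '[[[1.5,0,0,0,0],[3,0,0,0,0],[4.5,0,0,0,0],[6,0,0,0,0],[6.5,0,0,0,0],[6.5,0,0,0,0],[6.5,0,0,0,0]]]'; python3 -c "
from h import *
go(.5167,.112,.275,103.1)"
```

```text
need cm [7.39 0.04 4.27] turn deg (tool z) -0.03 | at [0.5331 0.04   0.3177] yaw 103.07 t 6.75 F [-0.49 -0.18 -2.27] w 0.0176
t: 7.45
eef_pos: [0.5189, 0.1042, 0.3181]
tool_rot: [3.141, 0.0, 1.801]
ft_force: [0.4, 1.0, -2.6]
width: 0.0178
need cm [ 0.81 -0.03  4.31] turn deg (tool z) 0.09 | at [0.5189 0.1042 0.3181] yaw 103.19 t 7.45 F [ 0.41  0.97 -2.59] w 0.0178
```

```bash
python3 -m pendant '[[[0.4,0,1,0,0],[0.8,0,2.5,0,0],[0.8,0,3.5,0,0],[0.8,0,4,0,0],[0.8,0,4,0,0],[0.8,0,4,0,0]]]'; cat > chk.py <<'E'
import sys
from h import *
f=sys.argv[1]; st=r.state(); p=st['eef_pos']; yaw=st['tool_rot'][2]
s=snap('side',f); go(.5167,.112,.275,103.1)
d=np.array([np.cos(yaw),np.sin(yaw)]); tip=np.array([*(p[:2]+.1605*d+[.0008,0]),p[2]-.0252]); E=np.array([.481,.2683,.225])
print('tip',tip.round(4),'tip-eye',(tip-E).round(4),proj(s,tip),proj(s,E))
im=cv2.imread(f'pics/{f}.png'); x0,y0=170,235
cr=cv2.resize(im[y0:y0+95,x0:x0+95],None,fx=6,fy=6,interpolation=cv2.INTER_CUBIC)
q=((proj(s,tip)[0]-[x0,y0]+.5)*6).astype(int); cv2.drawMarker(cr,tuple(int(i) for i in q),(0,0,255),cv2.MARKER_CROSS,14,1)
cv2.imwrite(f'pics/{f}c.png',cr)
E
python3 chk.py s6
```

```text
t: 8.05
eef_pos: [0.5173, 0.1116, 0.2783]
tool_rot: [3.141, 0.0, 1.8]
ft_force: [-0.2, -0.1, -1.6]
width: 0.0176
need cm [ 0.05 -0.06  0.36] turn deg (tool z) 0.04 | at [0.5174 0.1116 0.2786] yaw 103.14 t 8.1 F [-0.17  0.25 -1.43] w 0.0175
tip [0.4816 0.2679 0.2531] tip-eye [ 0.0006 -0.0004  0.0281] [[217.76326092 290.1839402 ]] [[218.75878206 302.05360694]]
```

View pics/s6c.png

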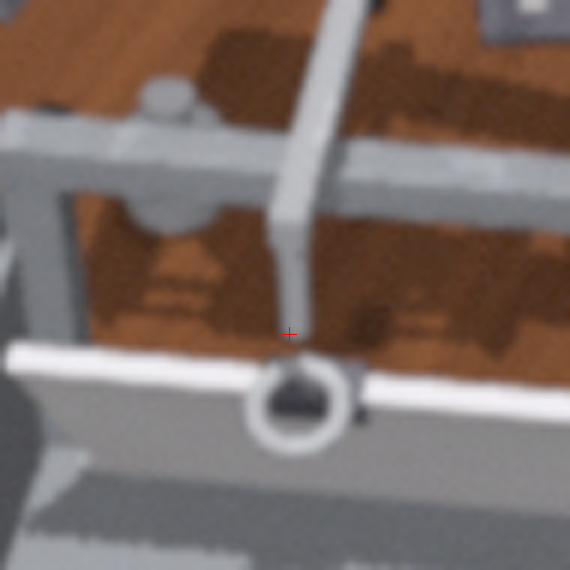

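```bash
python3 -m pendant '[[[0,0,0.6,0,0],[0,0,1.2,0,0],[0,0,1.8,0,0],[0,0,2.4,0,0],[0,0,3.0,0,0],[0,0,3.4,0,0],[0,0,3.4,0,0]]]'; python3 chk.py s7;python3 -c "
from h import *
snap('scene','sc7')
im=cv2.imread('pics/sc7.png'); cv2.imwrite('pics/sc7c.png',cv2.resize(im[20:120,260:380],None,fx=6,fy=6,interpolation=cv2.INTER_CUBIC))"
```

```text
t: 8.8
eef_pos: [0.5166, 0.1119, 0.2432]
tool_rot: [-3.14, -0.0, 1.8]
ft_force: [-0.3, -0.1, -1.7]
width: 0.0177
need cm [ 0.02 -0.01 -3.13] turn deg (tool z) 0.06 | at [0.5168 0.1119 0.2437] yaw 103.16 t 8.85 F [-0.41 -0.35 -1.59] w 0.0172
tip [0.4808 0.2681 0.218 ] tip-eye [-0.0002 -0.0002 -0.007 ] [[219.06321127 304.83885521]] [[218.75878206 302.05360694]]
```

View pics/s7c.png

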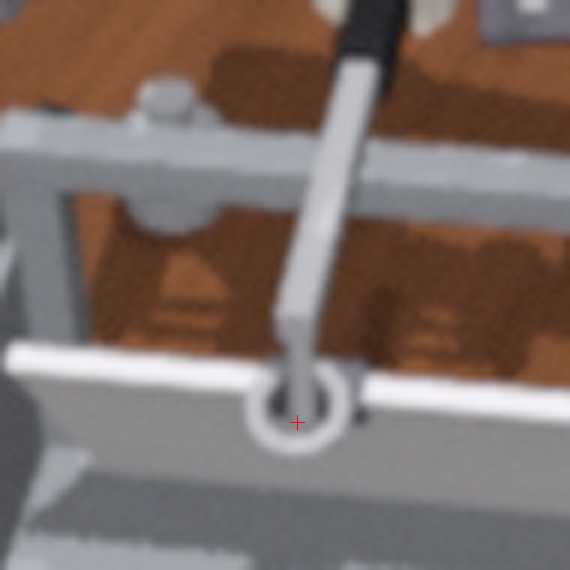

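View pics/sc7c.png

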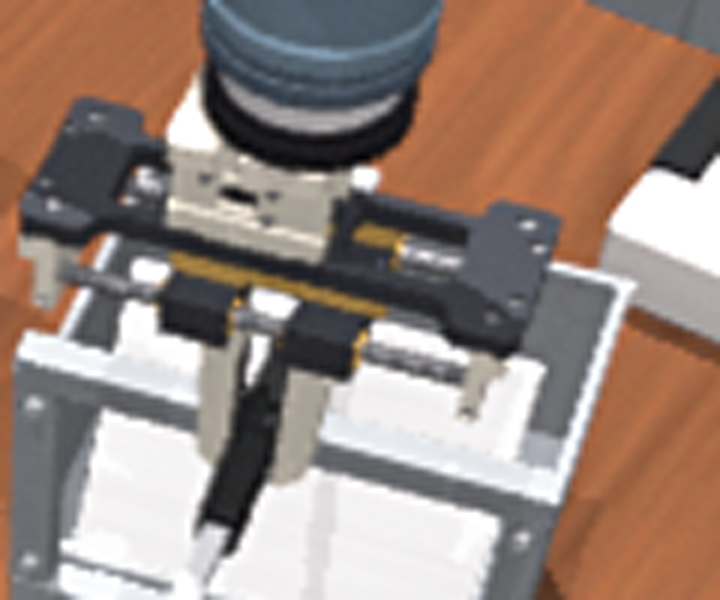

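```bash
python3 -m pendant '[[[0,0,0.5,0,0],[0,0,1,0,0],[0,0,1.5,0,0],[0,0,1.7,0,0],[0,0,1.7,0,0]]]'; python3 chk.py s8
```

```text
t: 9.4
eef_pos: [0.5167, 0.1118, 0.2265]
tool_rot: [-3.141, -0.0, 1.8]
ft_force: [-0.6, 0.2, -2.3]
width: 0.0172
need cm [ 0.02 -0.02 -4.82] turn deg (tool z) 0.06 | at [0.5169 0.1118 0.2268] yaw 103.16 t 9.45 F [-0.12  0.44 -1.45] w 0.0176
tip [0.481  0.2681 0.2013] tip-eye [-0.     -0.0002 -0.0237] [[219.43384049 311.45659187]] [[218.75878206 302.05360694]]
```

View pics/s8c.png

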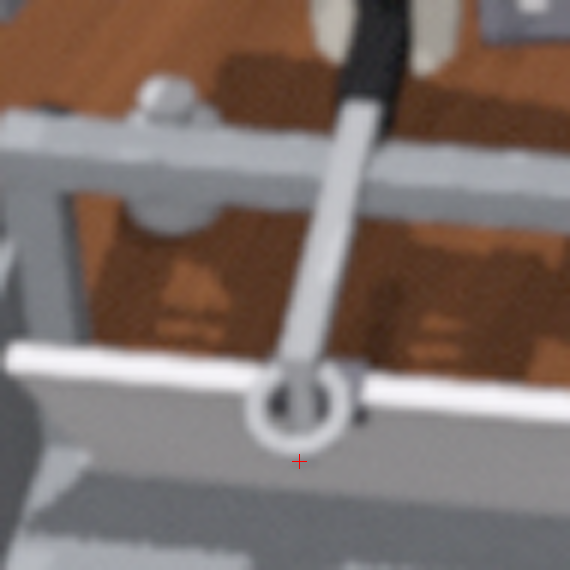

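```bash
python3 -m pendant '[[[-0.3,0,0,0,0],[-0.6,0,0,0,0],[-0.8,0,-0.15,0,0],[-1,0,-0.3,0,0],[-1.25,0,-0.45,0,0],[-1.5,0,-0.6,0,0],[-1.5,0,-0.6,0,0]]]'; python3 chk.py s9
```

```text
t: 10.15
eef_pos: [0.5198, 0.0987, 0.2326]
tool_rot: [-3.141, -0.003, 1.801]
ft_force: [-0.7, 6.5, -4.9]
width: 0.0175
need cm [ 1.38  0.01 -4.24] turn deg (tool z) 0.07 | at [0.5197 0.0986 0.2325] yaw 103.17 t 10.2 F [-1.33  6.38 -5.18] w 0.0174
tip [0.484  0.2549 0.2074] tip-eye [ 0.003  -0.0134 -0.0176] [[220.73146216 303.33500469]] [[218.75878206 302.05360694]]
```

View pics/s9c.png

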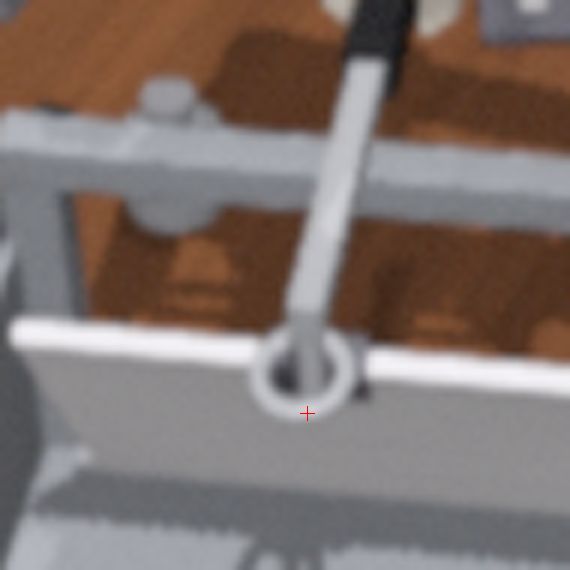

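```bash
python3 -m pendant '[[[-0.25,0,-0.15,0,0],[-0.5,0,-0.3,0,0],[-0.8,0,-0.45,0,0],[-1.1,0,-0.6,0,0],[-1.4,0,-0.75,0,0],[-1.7,0,-0.9,0,0],[-2,0,-1.05,0,0],[-2.3,0,-1.17,0,0]]]'; python3 chk.py s10
```

```text
t: 11.0
eef_pos: [0.5247, 0.0767, 0.2439]
tool_rot: [-3.14, -0.004, 1.801]
ft_force: [-1.5, 8.1, -5.7]
width: 0.0175
need cm [ 3.68  0.01 -3.08] turn deg (tool z) 0.08 | at [0.5249 0.0762 0.2441] yaw 103.18 t 11.05 F [-1.47  7.47 -4.93] w 0.0175
tip [0.4889 0.233  0.2187] tip-eye [ 0.0079 -0.0353 -0.0063] [[222.84832757 289.68735651]] [[218.75878206 302.05360694]]
```

View pics/s10c.png

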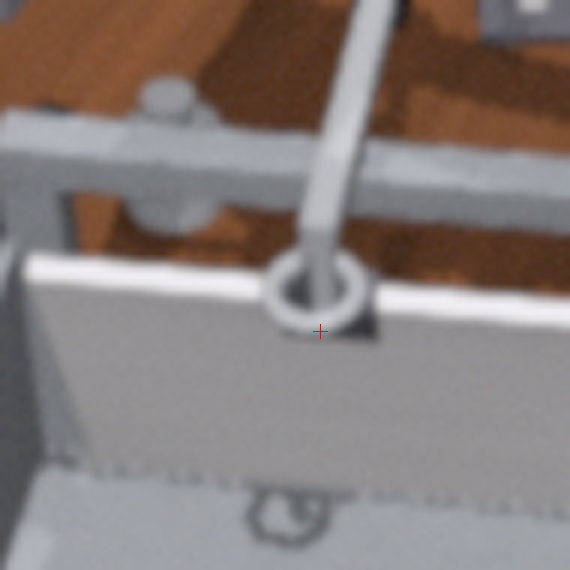

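```bash
python3 -m pendant '[[[-0.25,0,-0.1,0,0],[-0.5,0,-0.24,0,0],[-0.8,0,-0.35,0,0],[-1.1,0,-0.47,0,0],[-1.4,0,-0.56,0,0],[-1.7,0,-0.66,0,0],[-2,0,-0.74,0,0],[-2.2,0,-0.8,0,0]]]'; python3 chk.py s11
```

```text
t: 11.85
eef_pos: [0.5296, 0.0554, 0.2518]
tool_rot: [-3.14, -0.005, 1.801]
ft_force: [-0.5, 8.4, -6.3]
width: 0.0174
need cm [ 5.84  0.02 -2.29] turn deg (tool z) 0.08 | at [0.5298 0.0551 0.2519] yaw 103.18 t 11.9 F [-0.25  7.93 -4.63] w 0.0174
tip [0.4938 0.2117 0.2266] tip-eye [ 0.0128 -0.0566  0.0016] [[224.8225023  278.06840103]] [[218.75878206 302.05360694]]
```

```bash
python3 -m pendant '[[[-0.25,0,-0.06,0,0],[-0.5,0,-0.12,0,0],[-0.75,0,-0.17,0,0],[-1,0,-0.22,0,0],[-1.25,0,-0.26,0,0],[-1.5,0,-0.3,0,0],[-1.7,0,-0.33,0,0],[-1.8,0,-0.34,0,0]]]'; python3 chk.py s12
```

```text
t: 12.7
eef_pos: [0.5336, 0.0381, 0.255]
tool_rot: [-3.14, -0.005, 1.801]
ft_force: [-0.9, 8.2, -5.6]
width: 0.0177
need cm [ 7.6   0.03 -1.96] turn deg (tool z) 0.09 | at [0.5337 0.038  0.255 ] yaw 103.19 t 12.75 F [-0.94  8.69 -5.99] w 0.0174
tip [0.4978 0.1944 0.2298] tip-eye [ 0.0168 -0.0739  0.0048] [[226.45087851 270.15608892]] [[218.75878206 302.05360694]]
```

View pics/s12c.png

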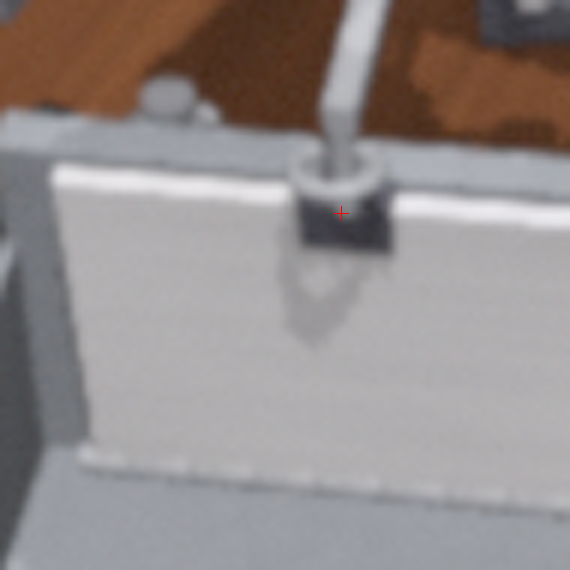

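```bash
python3 -m pendant '[[[-0.2,0,-0.03,0,0],[-0.4,0,-0.06,0,0],[-0.55,0,-0.08,0,0],[-0.7,0,-0.1,0,0],[-0.7,0,-0.1,0,0]]]'; python3 -m pendant '[[[-0.1,0,0,0,0],[-0.1,0,0,0,0]]]';python3 -m pendant '[[[-0.1,0,0,0,0],[-0.1,0,0,0,0]]]'
```

```text
t: 13.25
eef_pos: [0.5352, 0.0313, 0.2559]
tool_rot: [-3.139, -0.005, 1.801]
ft_force: [-1.3, 8.3, -6.6]
width: 0.0175
t: 13.45
eef_pos: [0.5353, 0.0305, 0.2559]
tool_rot: [-3.139, -0.005, 1.801]
ft_force: [-1.9, 9.0, -6.1]
width: 0.0174
t: 13.65
eef_pos: [0.5356, 0.0296, 0.2559]
tool_rot: [-3.139, -0.005, 1.801]
ft_force: [-2.0, 8.6, -6.0]
width: 0.0174
```

```bash
python3 -m pendant '[[[-0.1,0,-0.02,0,0],[-0.1,0,-0.02,0,0]]]'; python3 -m pendant '[[[-0.1,0,0,0,0],[-0.1,0,0,0,0]]]';python3 chk.py s13
```

```text
t: 13.85
eef_pos: [0.5357, 0.0287, 0.2561]
tool_rot: [-3.139, -0.006, 1.801]
ft_force: [-1.8, 9.0, -6.7]
width: 0.0174
t: 14.05
eef_pos: [0.5357, 0.0285, 0.2559]
tool_rot: [-3.139, -0.007, 1.802]
ft_force: [-1.1, 11.9, -6.4]
width: 0.0177
need cm [ 8.58  0.06 -1.85] turn deg (tool z) 0.12 | at [0.5357 0.0284 0.2559] yaw 103.22 t 14.1 F [-2.17 11.21 -6.55] w 0.0177
tip [0.4998 0.1847 0.2307] tip-eye [ 0.0188 -0.0836  0.0057] [[227.48102899 266.26898951]] [[218.75878206 302.05360694]]
```

View pics/s13c.png

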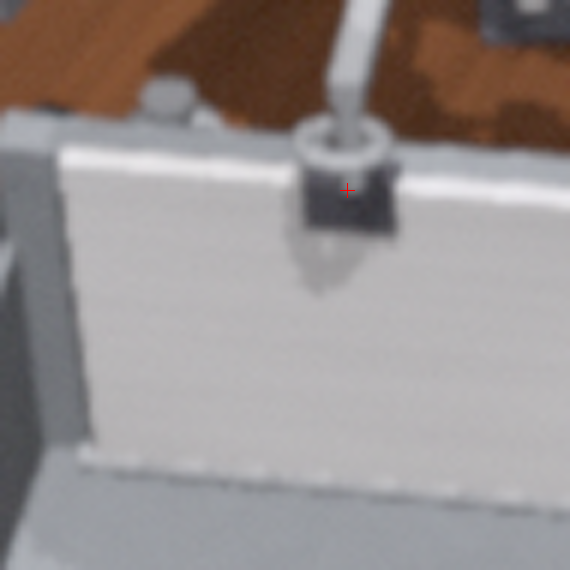

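```bash
python3 -m pendant '[[[-0.05,0,0,0,0],[-0.1,0,0,0,0]]]'; python3 -m pendant '[[[-0.02,0,0,0,0],[-0.02,0,0,0,0]]]'
```

```text
t: 14.3
eef_pos: [0.5356, 0.0284, 0.2557]
tool_rot: [-3.139, -0.009, 1.802]
ft_force: [-1.6, 14.9, -7.4]
width: 0.0175
t: 14.5
eef_pos: [0.5356, 0.0283, 0.2556]
tool_rot: [-3.139, -0.009, 1.802]
ft_force: [-1.7, 14.9, -7.7]
width: 0.0178
```

```bash
python3 -m pendant '[[[-0.03,0,0,0,0],[-0.03,0,0,0,0]]]'; python3 -m pendant '[[[0,0,0,0,0],[0,0,0,0,0],[0,0,0,0,0],[0,0,0,0,0]]]';  python3 -m pendant '[[[0,0,0,0,0],[0,0,0,0,0],[0,0,0,0,0],[0,0,0,0,0],[0,0,0,0,0],[0,0,0,0,0]]]';python3 -m pendant '[[[0,0,0,0,0],[0,0,0,0,0],[0,0,0,0,0],[0,0,0,0,0]]]'; python3 chk.py s14
```

```text
t: 14.7
eef_pos: [0.5356, 0.0283, 0.2555]
tool_rot: [-3.138, -0.01, 1.802]
ft_force: [-2.1, 15.5, -6.5]
width: 0.0174
t: 15.1
eef_pos: [0.5356, 0.0283, 0.2556]
tool_rot: [-3.138, -0.009, 1.802]
ft_force: [-2.1, 15.4, -6.6]
width: 0.0178
t: 15.7
eef_pos: [0.5356, 0.0283, 0.2556]
tool_rot: [-3.138, -0.009, 1.802]
ft_force: [-2.0, 14.9, -6.8]
width: 0.0171
t: 16.1
eef_pos: [0.5356, 0.0283, 0.2556]
tool_rot: [-3.139, -0.009, 1.802]
ft_force: [-2.3, 15.5, -7.3]
width: 0.0175
need cm [ 8.59  0.07 -1.86] turn deg (tool z) 0.15 | at [0.5356 0.0283 0.2556] yaw 103.25 t 16.15 F [-1.85 15.3  -7.2 ] w 0.0177
tip [0.4996 0.1846 0.2304] tip-eye [ 0.0186 -0.0837  0.0054] [[227.59224912 266.33977202]] [[218.75878206 302.05360694]]
```

View pics/s14c.png

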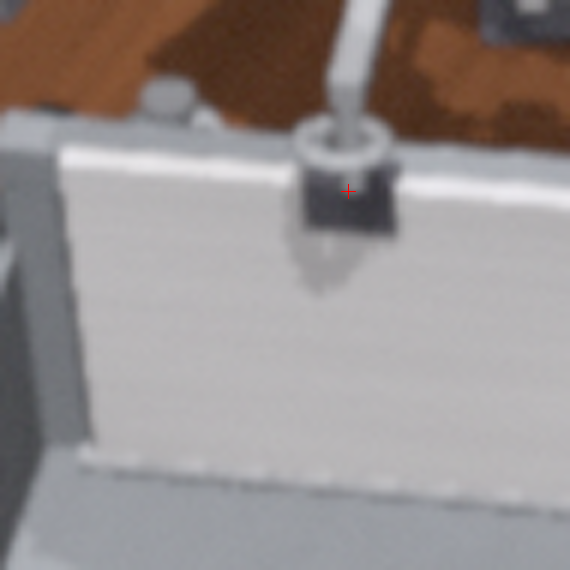

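```bash
python3 -m pendant '[[[0.1,0,0,0,0],[0.2,0,0,0,0],[0.4,0,0,0,0],[0.6,0,0,0,0],[0.7,0,0,0,0],[0.7,0,0,0,0],[0.7,0,0,0,0]]]'; python3 chk.py s15
```

```text
t: 16.85
eef_pos: [0.5362, 0.0302, 0.2576]
tool_rot: [3.141, 0.0, 1.8]
ft_force: [-0.1, -0.9, -1.9]
width: 0.0179
need cm [ 8.41 -0.03 -1.75] turn deg (tool z) 0.04 | at [0.5361 0.0302 0.2575] yaw 103.14 t 16.9 F [-0.56 -0.2  -1.91] w 0.0175
tip [0.5005 0.1865 0.2324] tip-eye [ 0.0195 -0.0818  0.0074] [[226.7357882  266.09550955]] [[218.75878206 302.05360694]]
```

View pics/s15c.png

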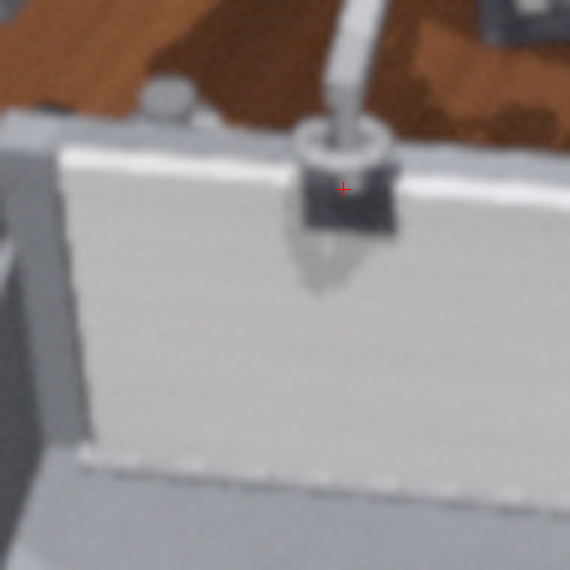

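```bash
python3 -m pendant '[[[0.2,0,0,0,0],[0.4,0,0,0,0],[0.4,0,0,0,0],[0.4,0,-0.5,0,0],[0.4,0,-1,0,0],[0.4,0,-1.5,0,0],[0.4,0,-1.5,0,0]]]'; python3 -m pendant '[[[0,0,-0.6,0,0],[0,0,-1.2,0,0],[0,0,-1.8,0,0],[0,0,-2.4,0,0],[0,0,-3,0,0],[0,0,-4,0,0],[0,0,-5,0,0],[0,0,-5,0,0]]]'; python3 chk.py s16
```

```text
t: 17.6
eef_pos: [0.5357, 0.0344, 0.2736]
tool_rot: [3.14, 0.001, 1.8]
ft_force: [-0.2, -1.0, -2.8]
width: 0.0175
t: 18.4
eef_pos: [0.5359, 0.0343, 0.3244]
tool_rot: [3.138, 0.001, 1.8]
ft_force: [-0.7, 0.1, -2.4]
width: 0.0173
need cm [ 7.99 -0.08  4.84] turn deg (tool z) 0.06 | at [0.5356 0.0344 0.3234] yaw 103.16 t 18.45 F [-0.65 -0.35 -2.64] w 0.0174
tip [0.5002 0.1906 0.2992] tip-eye [ 0.0192 -0.0777  0.0742] [[224.59717232 239.67778847]] [[218.75878206 302.05360694]]
```

View pics/s16.png

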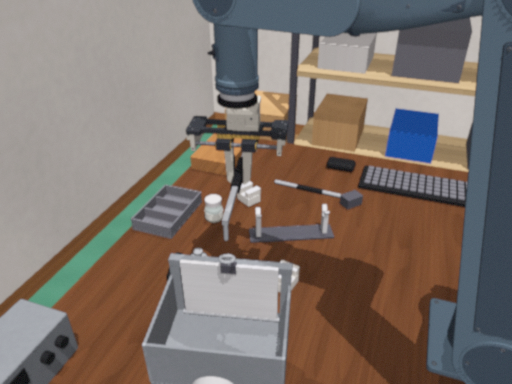

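```bash
cat > pp.py <<'E'
import sys
from h import *
st=r.state(); s=snap('wrist',sys.argv[1]);Q=cloud(s).reshape(-1,3); p=st['eef_pos']
a=st['tool_rot'][2];d=np.array([np.cos(a),np.sin(a)]);n=np.array([-d[1],d[0]])
t=(Q[:,:2]-p[:2])@d;v=(Q[:,:2]-p[:2])@n
for k in [.045,.06,.07,.08,.09,.1,.11]:
    mm=(abs(v)<.02)&(abs(t-k)<.003)&(abs(Q[:,2]-p[2])<.05)
    if mm.sum(): print(k,mm.sum(),'v',((v[mm].min()+v[mm].max())/2).round(4),'z-tcp',(np.median(Q[mm,2])-p[2]).round(4))
mm=(abs(v)<.012)&(Q[:,2]>p[2]+.0255)&(Q[:,2]<p[2]+.034)&(t>.03)&(t<.08); print('handle front end t',t[mm].max())
go(.4979,-.2326,.2,24.75)
E
python3 pp.py w17
```

```text
0.045 589 v -0.001 z-tcp 0.0286
0.06 336 v -0.001 z-tcp 0.0218
0.07 332 v -0.001 z-tcp 0.0218
0.08 376 v -0.001 z-tcp 0.0217
0.09 398 v -0.0008 z-tcp 0.0217
0.1 420 v -0.001 z-tcp 0.0218
0.11 286 v -0.0011 z-tcp 0.0217
handle front end t 0.05337993686451447
need cm [-25.15  -9.72  12.26] turn deg (tool z) 78.41 | at [0.5352 0.0344 0.3227] yaw 103.16 t 18.5 F [-0.41  0.05 -2.96] w 0.0176
```

```bash
python3 -m pendant '[[[-3,0,0,0,0],[-7,-1,0,0,0],[-11,-3,0,5,0],[-15,-5,0,12,0],[-19,-7,0,20,0],[-22,-8.5,0,28,0],[-25,-9.7,0,36,0],[-25,-9.7,0,40,0]]]'; python3 -c "
from h import *
go(.4979,-.2326,.2,24.75)"
```

```text
t: 19.3
eef_pos: [0.4964, -0.2351, 0.3212]
tool_rot: [-3.14, 0.002, 1.093]
ft_force: [-0.2, 0.7, -1.8]
width: 0.0175
need cm [ 0.31  0.04 12.12] turn deg (tool z) 37.87 | at [ 0.4964 -0.2351  0.3212] yaw 62.62 t 19.3 F [-0.22  0.72 -1.76] w 0.0175
```

```bash
python3 -m pendant '[[[0,0,0,8,0],[0,0,1,16,0],[0,0,3,24,0],[0,0,6,31,0],[0,0,9,36,0],[0,0,11,38,0],[0,0,12,38,0],[0,0,12,38,0]]]'; python3 -m pendant '[[[0,0,0,0,0],[0,0,0,0,0]]]'; python3 pp.py w18
```

```text
t: 20.1
eef_pos: [0.4967, -0.2305, 0.2007]
tool_rot: [-3.139, 0.002, 0.44]
ft_force: [-0.1, -0.7, -1.4]
width: 0.0177
t: 20.3
eef_pos: [0.4983, -0.2316, 0.2038]
tool_rot: [3.139, -0.001, 0.44]
ft_force: [0.7, 0.5, -2.1]
width: 0.0176
0.045 592 v 0.0004 z-tcp 0.0287
0.06 332 v 0.0004 z-tcp 0.0219
0.07 343 v 0.0004 z-tcp 0.0219
0.08 377 v 0.0004 z-tcp 0.0219
0.09 399 v 0.0005 z-tcp 0.0218
0.1 408 v 0.0005 z-tcp 0.022
0.11 322 v 0.0003 z-tcp 0.0219
handle front end t 0.053833204949322304
need cm [-0.07  0.08  0.37] turn deg (tool z) 0.43 | at [ 0.4982 -0.2316  0.2037] yaw 25.18 t 20.35 F [-0.12  0.26 -1.15] w 0.0177
```

View pics/w18.png

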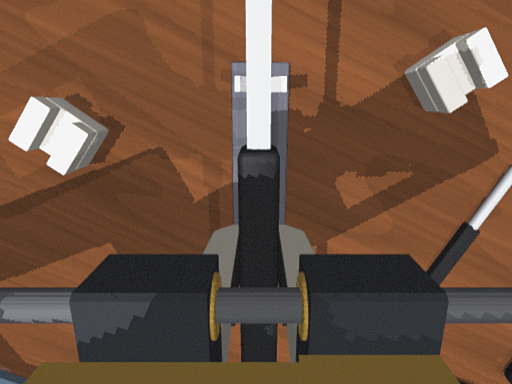

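```bash
python3 -m pendant '[[[0,0.1,2,0.4,0],[0,0.1,5,0.4,0],[0,0.1,8,0.4,0],[0,0.1,10.5,0.4,0],[0,0.1,12,0.4,0],[0,0.1,12.5,0.4,0],[0,0.1,12.5,0.4,0],[0,0.1,12.5,0.4,0]]]'; python3 -c "
from h import *
go(.4979,-.2326,.0485,24.75)"
```

```text
t: 21.15
eef_pos: [0.4988, -0.2326, 0.0786]
tool_rot: [3.14, -0.001, 0.432]
ft_force: [0.2, -1.0, -2.3]
width: 0.0175
need cm [-0.09 -0.04  3.01] turn deg (tool z) 0.01 | at [ 0.4988 -0.2326  0.0786] yaw 24.76 t 21.15 F [ 0.21 -1.02 -2.33] w 0.0175
```

```bash
python3 -m pendant '[[[-0.1,0,0.6,0,0],[-0.1,0,1.2,0,0],[-0.1,0,1.8,0,0],[-0.1,0,2.4,0,0],[-0.1,0,2.7,0,0],[-0.1,0,2.7,0,0]]]'; python3 -m pendant '[[[0,0,0.15,0,0],[0,0,0.25,0,0],[0,0,0.25,0,0]]]';python3 pp.py w19; python3 chk.py s19
```

```text
t: 21.75
eef_pos: [0.4967, -0.2321, 0.0496]
tool_rot: [-3.14, 0.001, 0.432]
ft_force: [-0.4, 0.7, -2.1]
width: 0.0175
t: 22.05
eef_pos: [0.4972, -0.2325, 0.048]
tool_rot: [3.141, -0.0, 0.432]
ft_force: [-0.1, 0.0, -1.8]
width: 0.0173
0.045 877 v 0.0 z-tcp 0.0281
0.06 750 v -0.0 z-tcp -0.0394
0.07 779 v 0.0 z-tcp -0.0393
0.08 1238 v -0.0 z-tcp 0.0164
0.09 1856 v -0.0 z-tcp 0.0301
0.1 462 v -0.0009 z-tcp 0.0217
0.11 830 v -0.0 z-tcp -0.0397
handle front end t 0.054084851002838545
need cm [  0.06   0.04 -15.2 ] turn deg (tool z) 0.01 | at [ 0.4972 -0.2325  0.048 ] yaw 24.76 t 22.1 F [ 1.1   0.63 -1.71] w 0.0178
need cm [ 16.2  -30.46 -22.71] turn deg (tool z) -78.34 | at [ 0.4972 -0.2325  0.048 ] yaw 24.76 t 22.15 F [-0.34  0.36 -1.46] w 0.0175
tip [ 0.6438 -0.1653  0.0228] tip-eye [ 0.1628 -0.4336 -0.2022] [[231.46636501 230.44826848]] [[218.75878206 302.05360694]]
```

View pics/s19.png

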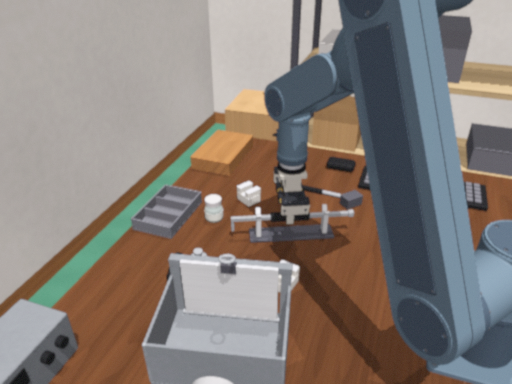

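```bash
python3 -m pendant '[[[0,0,0.05,0,0],[0,0,0.1,0,0],[0,0,0.1,0,0]]]';python3 -m pendant '[[[0,0,0,0,0.2],[0,0,0,0,0.22],[0,0,0,0,0.3],[0,0,0,0,0.4],[0,0,0,0,0.6],[0,0,0,0,1],[0,0,0,0,1],[0,0,0,0,1]]]' 10;python3 -m pendant '[[[0,0,0,0,1],[0,0,0,0,1],[0,0,-1,0,1],[0,0,-4,0,1],[0,0,-8,0,1],[0,0,-12,0,1],[0,0,-15,0,1],[0,0,-15,0,1]]]'; python3 -m pendant '[[[0,0,0,0,1],[0,0,0,0,1],[0,0,0,0,1],[0,0,0,0,1]]]'; python3 -c "
from pl import *
polecheck('w20'); snap('side','s20'); snap('scene','sc20')"
```

```text
t: 22.45
eef_pos: [0.4973, -0.2325, 0.048]
tool_rot: [3.141, -0.0, 0.432]
ft_force: [-1.7, 1.3, 8.2]
width: 0.0176
t: 23.25
eef_pos: [0.4971, -0.2324, 0.0468]
tool_rot: [-3.142, -0.0, 0.432]
ft_force: [-0.3, -0.2, -0.4]
width: 0.0637
t: 24.05
eef_pos: [0.4995, -0.2341, 0.2027]
tool_rot: [3.133, -0.005, 0.432]
ft_force: [0.1, -0.3, -0.5]
width: 0.0933
t: 24.45
eef_pos: [0.4965, -0.232, 0.1956]
tool_rot: [-3.139, 0.001, 0.432]
ft_force: [0.1, -0.5, 0.6]
width: 0.0928
handle t -0.053303002234065706 0.05519530012960651 v -0.008058238539290408 0.009794467623290871
forks -0.09504883885967354 -0.09303903322143334 0.08376130207670397 0.09584439568974437 -0.020699413775178453 0.021269753793214042
```

View pics/w20.png

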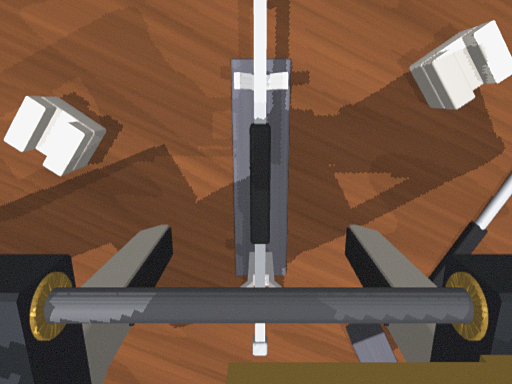

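View pics/s20.png

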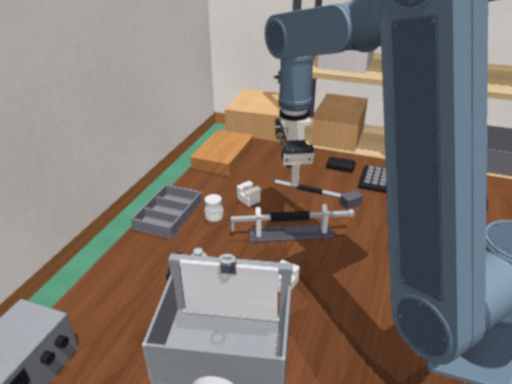

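View pics/sc20.png

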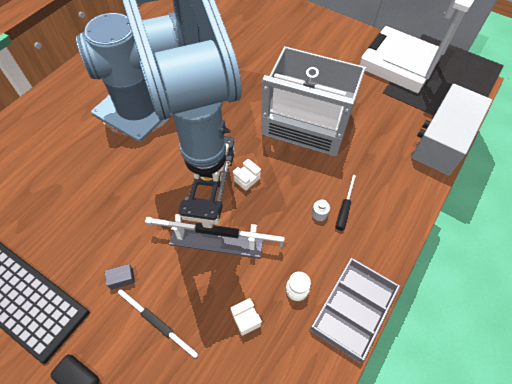

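```bash
python3 - <<'E'
from h import *
c,s_=np.cos(np.radians(13.1)),np.sin(np.radians(13.1)); Rm=np.array([[c,-s_],[s_,c]])
Q=cloud(load('s20')).reshape(-1,3); l=(Q[:,:2]-[.5035,.1742])@Rm
for lx in (-.06,-.04,.04,.06):
    m=(abs(l[:,0]-lx)<.012)&(abs(l[:,1]-.01)<.02)&(Q[:,2]>.12)&(Q[:,2]<.21)
    p=np.polyfit(Q[m,2],l[m,1],1); print('flap',np.arctan(p[0]),m.sum())
Q=cloud(load('w20')).reshape(-1,3); m=(Q[:,2]>.074)&(Q[:,2]<.082)&(np.hypot(Q[:,0]-.497,Q[:,1]+.233)<.05); print('handle top',np.median(Q[m,2]))
r.job_done()
E
```

```text
flap 0.0030324013125955854 390
flap 0.005141706937969149 392
flap -0.0028078234527842134 390
flap -0.003056276689030487 378
handle top 0.07663403950931386
the job is handed in; nothing more can be done
```

The job is handed in at about 25 s of the 72 s allowed. I hooked the ring eye with the flap open at about 0.52 rad and swung it shut at walking pace. I then held it against the stop for about 1.4 s, unhooked, laid the pole back in its cradle and let go.

**Pull:** my force readings give about 16.4 N during the hold, including the vertical part, slightly under the 17 N asked for. The highest reading at any time was about 17 N.

**Last checks:**
- **Flap:** the plane fit gives 0 ± 0.005 rad, so it is shut.
- **Pole:** it lies in both forks with the hook down at its original end. Its handle is within about 1 mm of where it started, and the handle top reads 76.6 mm against about 78 mm before. That is within the camera's 2 mm calibration.
- **Hand:** it is open and clear, about 15 cm above the pole.
- **Other objects:** the final pictures show them where they were, checked by eye only.

**Disagreement:** my first estimate of the flap angle was 0.44 rad. The side camera did not agree, so I corrected it to 0.52 rad before hooking. No check failed.

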